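# Hang the weighing pail and hold the scale's zero plunger

## Robot

A 6-joint arm with a two-finger parallel gripper is mounted at the origin on a cart in front of the work surface, level with it; the furniture and walls round the work are solid. World frame = base frame: x ahead of the robot, y to its left, z up, the work surface at z = 0. Lengths are in m, angles in rad, forces in N, time in s.
With the tool pointing down it reaches from about 0.3 to 0.75 m from the base axis. Payload 8.5 kg.
Tool frame: the origin (TCP) lies between the finger pads; the fingertips stand 17 mm ahead of it and the grasp point (between the pads) lies 2 mm behind it; x points along the fingers, y is the direction in which the jaws open and shut, and the axes are right-handed (so a half turn about x gives the same grasp; the last joint's range is limited). The gripper opens to 88 mm and grips with 3 to 60 N. Pads are 18 mm wide; open, the fingers measure 123 mm over their backs; the gripper's body (75 mm by 187 mm) begins 45 mm behind the grasp point.
Start: joints at [-1.481, 0.381, 1.297, -0, 1.464, -0.215], TCP at [0.165, -0.525, 0.256] pointing down, gripper open.
Joint ranges: [-3.11, 3.11], [-0.89, 2.33], [0.22, 2.48], [-1.42, 4.56], [0.17, 2.85], [-2.88, 2.88]. Speed limits (rad/s): [2.39, 2.39, 3.14, 3.14, 3.14, 3.14].

## Interface

Orientations are given as a 3x3 rotation matrix whose columns are the frame's x, y, z axes.
In Python, from bench import read_state, snapshot, get_calibration, finish_job gives the robot as it stands.
- The arm moves only by the tool apply_moves, never from a script. Its argument "motion" is a list of rows, each an object of numbers: "hand": the finger opening in m, from 0 to 0.0881; "x", "y", "z": the shift along the tool's x, y, z in m; "wx", "wy", "wz": the turn, a rotation vector about the tool's x, y, z in degrees. A call has 1 to 20 rows; each row is the pose to reach, as a shift and turn from the pose commanded when the call began, along the tool's axes at that moment; what a row does not reach only later rows make up. A row lasts 1/10 s, in which the tool goes at most 50 mm and 8.59 degrees, less where a joint would pass 70% of its speed; a pose out of reach is approached as far as the arm can. A call with a gripper value outside its range is refused whole. The fingers move at their own pace and stop on an object; "newtons" is the grip in N (left out, the last holds). Time passes only in rows, so rows that repeat a pose let the fingers close. It gives the time, the measured TCP pose, the force and the opening at its end, in the units of the state.
- read_state(): the state, without advancing time (a new reading comes with each control period).
- snapshot(name): name is "side" or "top"; returns (picture, depth): 420x560x3 uint8, blue, green, red; 420x560 float32, m along the optical axis (not along the pixel's ray), 0 where there is no reading.
- get_calibration(name): a dict with "fx", "fy", "cx", "cy" (pixels), "k1" (the pictures are not rectified: a ray, as slopes to the right and down, at radius r is drawn at 1 + k1 r^2 times it, then the intrinsics apply), "extrinsics" (4x4, takes a point from world to camera coordinates). Camera axes: x right, y down, z forward; pixel columns grow to the right and rows downward; lengths in m; the calibration is good to about 2 mm. A picture is of the moment at which its call begins. get_calibration takes no time and is no camera call.
- finish_job(): hands the job in, once; it reports no verdict.
The state is a dict: "time_s": time; "q": joint angles; "qvel": joint speeds; "joint_efforts": joint torques, N m; "eef_pos": TCP position; "tool_rot": TCP orientation; "ft_force": force on the tool from outside, world axes, zero at the start; "torque": the same for the moment, N m; "opening": finger opening in m.
Only numpy, scipy, OpenCV 4.12 (cv2) and the standard library are available. Lean on these libraries where they do the work, as an engineer would, in place of code of your own. Each camera call takes 0.05 s, during which the arm holds its last target. There are 200 camera calls.

## Task

Zero the counter scale with its pail on: hang the small steel pail by its standing loop on the hook at the front of the white scale and let go of it. Then press the scale's round black plunger down with the fingertips until its top is level with the top of the thin steel pin beside it, and keep it pressed there: finish while still holding it at that height, neither released nor pushed down to its stop. Leave the pin and the other things on the counter where they are.

Things in the scene. Friction and masses are not known exactly. Their poses are not given: they have to be found in the camera images.
- pail: Open round steel pail, loose, 0.15 kg, 60 mm high, 56 mm across (48 at the foot), wall 3. Origin: centre of underside, z up. On its +x side a standing loop of 6 mm wire, in the plane x = 36 mm: legs at y = -20 and 20, straight top bar at z = 92 to 98 mm; opening under the bar 34 mm wide, 32 high down to rim level. Can be gripped across its body along its y, near the rim.
- loop (a point): Middle of the underside of the pail's loop bar, 36 mm from the pail's axis and 92 mm above its underside; axes as the pail's. This rests on the hook.
- scale: White counter scale, fixed, 70 x 200 x 100 mm high, dark display in front. Origin: centre of underside, z up; front looks to its own -x. The hook is on the front at y = -55 mm; below it a rubber bumper stands out to x = -48 mm between z = 30 and 52 mm: once let go, the hung pail swings back to lean on it, tilted by about 0.15 rad.
- hook (a point): Hook seat: top of its 7 mm round prong, 117 mm above the counter, halfway along the seat; axes as the scale's. The prong points to -x from a steel plate (face 8.5 mm behind this point, top 8 mm above it) to an upturned tip (inner side 8.5 mm ahead, outer side 15.5 ahead, top 10 mm above). Pass the loop, its plane square to the prong, over the tip from the front, then lower it behind the tip.
- plunger: Round black cap, 34 mm across, 10 thick, on a stem on top of the scale, at the scale's x = 0, y = 52 mm. Origin: centre of its top face, z up. It rests with its top 142 mm above the counter and moves straight down 30 mm to its stop against a spring: 3 N to start, 0.3 N more per mm; it springs back when let go.
- pin: Thin upright steel pin with a flat 12 mm head on top of the scale, 36 mm from the plunger's centre, at the scale's y = 88 mm. Origin: centre of its top, z up. Its top stands 120 to 130 mm above the counter (differs each time): the height to which the plunger's top is to be pressed. Set stiffly; not to be moved.
- bell: Call bell, 76 mm across, 56 mm high, loose; not to be disturbed. Origin: centre of the underside.
- salt: Salt shaker, 42 mm across, 94 mm high, loose; not to be disturbed. Origin: centre of the underside.
- candle: Tea light in a grey cup, 38 mm across, 15 mm high, loose; not to be disturbed. Origin: centre of the underside.

How it is judged:
On the way:
1. the pail hangs still by its loop on the scale's hook, let go (x of loop in the frame of hook between -0.012 and 0.012 m and y of loop in the frame of hook between -0.016 and 0.016 m and z of loop in the frame of hook between -0.006 and 0.006 m and angle between pail's own z axis and vertical below 0.4 rad and contact force between pail and scale above 0.3 N and contact force between pail and the arm below 0.1 N and contact force between pail and the fingers below 0.1 N and linear speed of pail below 0.05 m/s), for 0.2 s.
At the end, for the whole second after the job is handed in: Pail at rest, hung by its loop on the hook (bar middle within 12 mm along, 16 mm across, 6 mm in height of the seat; tilt under 0.4 rad; borne by the scale, not touched), while the fingers press the plunger with at least 1.5 N, its top within 4 mm of the pin top's height (all of step 1 and z of plunger in the frame of pin between -0.004 and 0.004 m and contact force between the fingers and plunger above 1.5 N and linear speed of plunger below 0.02 m/s); the arm keeps its last pose, push and grip.
It fails at once if a bystander (bell, salt shaker, tea light) is moved more than 30 mm (distance of any of bell, salt, candle from where it was at the start of the episode above 0.03 m).
It fails at once if the pin is moved more than 3 mm (distance of pin from where it was at the start of the episode above 0.003 m).
It also fails if it takes over 58 s, if anything falls off the work surface, if the arm or the gripper's body presses on something with over 40 N, if the wrist force passes 120 N, or if a joint passes its speed limit or range.

## Working session

There is one attempt and no reset: what is moved stays moved. The work goes in short steps, Python scripts to look and compute and a tool call to move; the robot and the scene stay as the last step left them, time stands still between calls to the robot, and variables do not carry over. Pictures are saved under pics/ and viewed, about 8 in all and at most 12, crops included, and the job is handed in when it is done.

Besides the shell and the picture viewer there is one more tool, called after "Emit:" by a JSON object that holds its "op" and its "data". apply_moves: Moves the arm, as the interface text tells. Its arguments: {"type":"object","properties":{"motion":{"type":"array"},"newtons":{"type":"number"}},"required":["motion"]}

```bash
mkdir -p pics
cat > h.py <<'E'
import numpy as np,cv2
from bench import *
def grab(n,tag):
    p,d=snapshot(n); cv2.imwrite(f'pics/{tag}.png',p); np.save(f'pics/{tag}.npy',d); return p,d
def cloud(n,d):
    c=get_calibration(n); K=np.array([[c['fx'],0,c['cx']],[0,c['fy'],c['cy']],[0,0,1.]])
    h,w=d.shape; u,v=np.meshgrid(np.arange(w),np.arange(h))
    s=cv2.undistortPoints(np.stack([u,v],-1).reshape(-1,1,2).astype(np.float64),K,np.array([c['k1'],0,0,0.])).reshape(h,w,2)
    P=np.dstack([s*d[...,None],d]); E=np.array(c['extrinsics']); 
    W=(P-E[:3,3])@E[:3,:3]; W[d<=0]=np.nan; return W
E
python3 - <<'E'
from h import *
print(read_state())
for n in('side','top'):
    c=get_calibration(n);E=np.array(c['extrinsics']);print(n,c['fx'],c['k1'],(-E[:3,:3].T@E[:3,3]).round(3),E[:3,:3].round(2).tolist())
    p,d=grab(n,n+'0'); np.save(f'pics/{n}0w.npy',cloud(n,d))
E
```

```text
{'time_s': 0.0, 'q': array([-1.48125031e+00,  3.81162197e-01,  1.29825238e+00, -2.60809746e-05,
        1.46358262e+00, -2.15280060e-01]), 'qvel': array([-4.85100170e-04,  4.69622218e-04,  1.34009400e-03, -4.82639207e-04,
       -4.06773028e-04,  7.41916819e-05]), 'joint_efforts': array([-2.60731840e-04, -4.37930954e+01, -2.24552250e+01,  7.13288505e-02,
        3.52815539e-02, -9.73731653e-05]), 'eef_pos': array([ 0.16504881, -0.52438181,  0.25515873]), 'tool_rot': array([[-1.51430716e-04,  3.00129851e-01, -9.53898343e-01],
       [ 1.39659860e-03, -9.53897361e-01, -3.00129763e-01],
       [-9.99999013e-01, -1.37766195e-03, -2.74711568e-04]]), 'ft_force': array([0.23989958, 0.7707516 , 0.37664106]), 'torque': array([ 0.04124158,  0.06030859, -0.00355231]), 'opening': 0.08848082963612272}
side 411.16907780827376 -0.0009582655623791601 [0.154 0.811 0.625] [[-0.89, -0.46, -0.02], [-0.22, 0.47, -0.85], [0.4, -0.75, -0.52]]
top 458.968869539794 -0.07170712714102373 [0.469 0.074 1.396] [[-0.02, -1.0, -0.02], [-1.0, 0.02, -0.03], [0.03, 0.02, -1.0]]
```

View pics/top0.png

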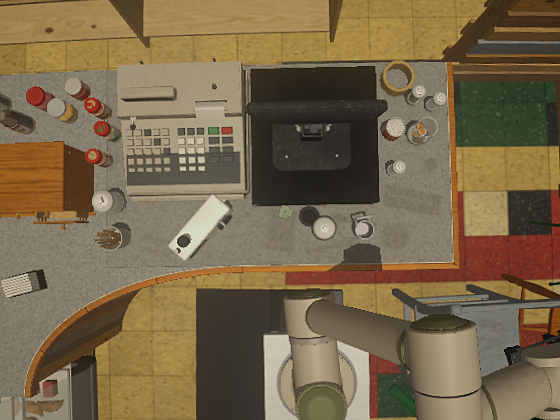

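View pics/side0.png

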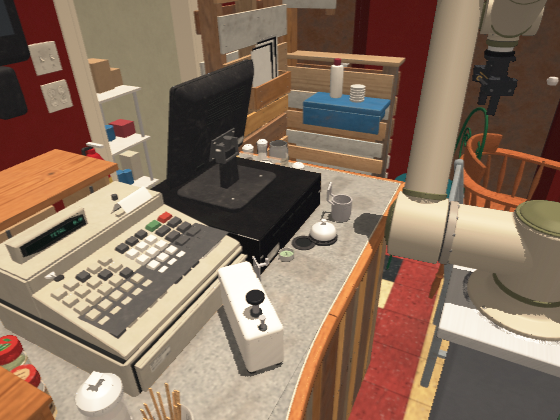

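Run:
```python
from h import *
t=cv2.imread('pics/top0.png');s=cv2.imread('pics/side0.png')
a=cv2.resize(t[185:265,160:260],(400,320),interpolation=cv2.INTER_CUBIC)
b=cv2.resize(t[185:265,270:390],(400,267),interpolation=cv2.INTER_CUBIC)
c=cv2.resize(s[170:270,250:370],(400,333),interpolation=cv2.INTER_CUBIC)
e=cv2.resize(s[235:375,205:305],(228,320),interpolation=cv2.INTER_CUBIC)
o=np.zeros((600,800,3),np.uint8);o[:320,:400]=a;o[:267,400:]=b;o[267:600,400:]=c;o[320:600,:200]=cv2.resize(e,(200,280));cv2.imwrite('pics/c1.png',o)
W=np.load('pics/top0w.npy');S=np.load('pics/side0w.npy')
for n,(u,v) in dict(scaleC=(200,227),plunger=(184,241),bell=(323,228),salt=(308,215),candle=(285,211),pail=(362,230),counter=(260,230)).items(): print(n,W[v,u].round(3))
for n,(u,v) in dict(plunger=(255,296),pin=(263,327),bell=(323,230),pail=(341,208),candle=(286,255),counter=(330,280)).items(): print(n,S[v,u].round(3))
for X in(W,S):
  X=X.reshape(-1,3);m=(abs(X[:,2]-.1)<.006)&(X[:,0]>.3)&(X[:,0]<.6)&(X[:,1]>.15)&(X[:,1]<.45)
  Q=X[m]; print(len(Q),cv2.minAreaRect(Q[:,:2].astype(np.float32)),np.median(Q,0))
```

```text
scaleC [0.478 0.328 0.102]
plunger [0.44  0.366 0.14 ]
bell [ 0.469 -0.023  0.05 ]
salt [0.51  0.018 0.002]
candle [0.523 0.087 0.006]
pail [ 0.461 -0.145  0.005]
counter [0.467 0.164 0.006]
plunger [0.436 0.373 0.142]
pin [0.409 0.397 0.104]
bell [ 0.462 -0.007  0.038]
pail [ 0.455 -0.12   0.044]
candle [0.519 0.09  0.006]
counter [ 0.391  0.122 -0.001]
1937 ((0.493797242641449, 0.29940205812454224), (0.2115577757358551, 0.2987719178199768), 0.08913193643093109) [0.50618557 0.3241349  0.10109003]
3619 ((0.4913783669471741, 0.29987698793411255), (0.21495012938976288, 0.29996630549430847), 0.05998506397008896) [0.50710318 0.34733612 0.09987166]
```

View pics/c1.png

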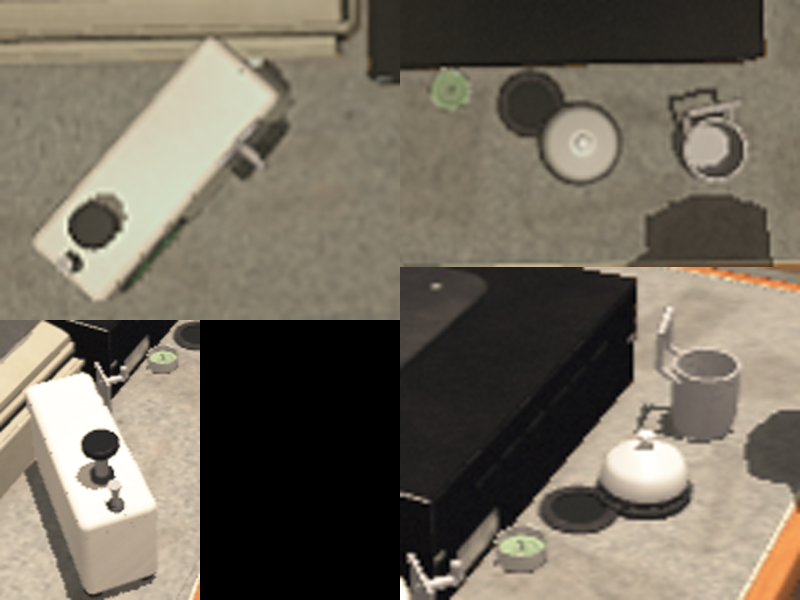

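```bash
cat > m.py <<'E'
from h import *
from scipy import ndimage
from scipy.optimize import least_squares
def box(X,lo,hi): return X[((X>lo)&(X<hi)).all(-1)]
for n in('top','side'):
    W=np.load(f'pics/{n}0w.npy');p=cv2.imread(f'pics/{n}0.png')
    ok=((W>[.33,.2,.095])&(W<[.6,.45,.108])).all(-1)
    if n=='top': ok&=(p.min(-1)>150)
    l,k=ndimage.label(ok); i=np.argmax(np.bincount(l.ravel())[1:])+1
    Q=W[l==i]; print(n,'scale',len(Q),cv2.minAreaRect(Q[:,:2].astype(np.float32)),np.median(Q[:,2]))
    r=box(W,[.38,-.22,.02],[.58,-.08,.11]); 
    b=r[(r[:,2]<.066)];t=r[r[:,2]>.07]
    rim=r[(r[:,2]>.052)&(r[:,2]<.066)]
    print('pail n',len(b),len(t)); print('rim',len(rim),cv2.minEnclosingCircle(rim[:,:2].astype(np.float32)))
    m=np.median(t,0);
    print('loop',m.round(3),t.min(0).round(3),t.max(0).round(3), 'bar',cv2.fitLine(t[t[:,2]>.088][:,:2].astype(np.float32),cv2.DIST_L2,0,.01,.01).ravel() if (t[:,2]>.088).sum()>3 else None)
    f=least_squares(lambda c:np.hypot(b[:,0]-c[0],b[:,1]-c[1])-.024-.004*b[:,2]/.06,m[:2]-[.03,0],loss='soft_l1',f_scale=.002).x; print('axis',f)
    pl=box(W,[.40,.33,.125],[.48,.42,.16]);pl=pl[pl[:,2]>.136];print('plunger',len(pl),cv2.minEnclosingCircle(pl[:,:2].astype(np.float32)),np.median(pl,0))
    pn=box(W,[.37,.36,.112],[.44,.43,.134]);print('pin',len(pn),np.sort(pn[:,2])[-12:].round(4),pn[pn[:,2]>.115].mean(0).round(4))
    hk=box(W,[.46,.2,.104],[.56,.3,.14]);print('hook',hk.round(3).tolist())
E
python3 m.py
```

```text
top scale 1316 ((0.478626549243927, 0.3340848982334137), (0.06605643779039383, 0.19382311403751373), 47.97031784057617) 0.10079785950403242
pail n 179 445
rim 102 ((0.49317049980163574, -0.14938807487487793), 0.056655723601579666)
loop [ 0.559 -0.131  0.106] [ 0.493 -0.179  0.073] [ 0.58 -0.08  0.11] bar [ 0.05841988  0.9982921   0.55615616 -0.1307496 ]
axis [ 0.46660664 -0.14057079]
plunger 118 ((0.4414656162261963, 0.36866703629493713), 0.01725686527788639) [0.44039402 0.36779719 0.14228305]
pin 16 [0.1239 0.1241 0.1246 0.1246 0.1249 0.1251 0.1252 0.1256 0.126  0.1263
 0.1275 0.1285] [0.4136 0.3935 0.1246]
hook [[0.556, 0.285, 0.112], [0.557, 0.284, 0.105], [0.554, 0.295, 0.105], [0.548, 0.298, 0.105], [0.548, 0.284, 0.105], [0.545, 0.29, 0.105], [0.545, 0.281, 0.106], [0.542, 0.264, 0.106], [0.539, 0.267, 0.104], [0.537, 0.298, 0.105], [0.537, 0.287, 0.104], [0.537, 0.284, 0.104], [0.537, 0.267, 0.104], [0.533, 0.25, 0.104], [0.531, 0.296, 0.104], [0.531, 0.264, 0.105], [0.528, 0.287, 0.106], [0.528, 0.278, 0.107], [0.522, 0.256, 0.105], [0.519, 0.261, 0.105], [0.514, 0.287, 0.105
[... 3852 characters left out ...]
491, 0.277, 0.115], [0.485, 0.282, 0.121], [0.481, 0.285, 0.125], [0.479, 0.284, 0.125], [0.497, 0.271, 0.107], [0.491, 0.277, 0.113], [0.486, 0.281, 0.118], [0.481, 0.286, 0.123], [0.479, 0.285, 0.123], [0.496, 0.272, 0.105], [0.491, 0.276, 0.11], [0.487, 0.28, 0.114], [0.48, 0.288, 0.123], [0.48, 0.284, 0.12], [0.492, 0.276, 0.107], [0.485, 0.283, 0.114], [0.48, 0.287, 0.119], [0.479, 0.286, 0.119], [0.491, 0.277, 0.105], [0.487, 0.28, 0.109], [0.481, 0.286, 0.116], [0.481, 0.283, 0.114], [0.486, 0.282, 0.109], [0.481, 0.286, 0.113], [0.479, 0.286, 0.114], [0.487, 0.281, 0.105], [0.481, 0.286, 0.111], [0.479, 0.286, 0.111], [0.482, 0.285, 0.107], [0.48, 0.284, 0.107], [0.48, 0.285, 0.105]]
```

Run:
```python
from h import *
from m import box
R=np.array([[np.cos(np.radians(48.1)),-np.sin(np.radians(48.1))],[np.sin(np.radians(48.1)),np.cos(np.radians(48.1))]])
for n in('top','side'):
    W=np.load(f'pics/{n}0w.npy')
    t=box(W,[.47,-.2,.068],[.53,-.08,.1035]);print(n,'LOOP',t.round(3).tolist())
    h=box(W,[.46,.23,.107],[.53,.3,.14]);h[:,:2]=(h[:,:2]-[.477,.3345])@R
    h=h[abs(h[:,1]+.055)<.02]
    tip=h[h[:,0]<-.05];print('tip',tip.round(3).tolist())
    pl=h[h[:,0]>-.045];print('plate',np.percentile(pl,[5,50,95],axis=0).round(4).tolist())
```

```text
top scale 1316 ((0.478626549243927, 0.3340848982334137), (0.06605643779039383, 0.19382311403751373), 47.97031784057617) 0.10079785950403242
pail n 179 445
rim 102 ((0.49317049980163574, -0.14938807487487793), 0.056655723601579666)
loop [ 0.559 -0.131  0.106] [ 0.493 -0.179  0.073] [ 0.58 -0.08  0.11] bar [ 0.05841988  0.9982921   0.55615616 -0.1307496 ]
axis [ 0.46660664 -0.14057079]
plunger 118 ((0.4414656162261963, 0.36866703629493713), 0.01725686527788639) [0.44039402 0.36779719 0.14228305]
pin 16 [0.1239 0.1241 0.1246 0.1246 0.1249 0.1251 0.1252 0.1256 0.126  0.1263
 0.1275 0.1285] [0.4136 0.3935 0.1246]
hook [[0.556, 0.285, 0.112], [0.557, 0.284, 0.105], [0.554, 0.295, 0.105], [0.548, 0.298, 0.105], [0.548, 0.284, 0.105], [0.545, 0.29, 0.105], [0.545, 0.281, 0.106], [0.542, 0.264, 0.106], [0.539, 0.267, 0.104], [0.537, 0.298, 0.105], [0.537, 0.287, 0.104], [0.537, 0.284, 0.104], [0.537, 0.267, 0.104], [0.533, 0.25, 0.104], [0.531, 0.296, 0.104], [0.531, 0.264, 0.105], [0.528, 0.287, 0.106], [0.528, 0.278, 0.107], [0.522, 0.256, 0.105], [0.519, 0.261, 0.105], [0.514, 0.287, 0.105
[... 7029 characters left out ...]
58, -0.052, 0.125], [-0.053, -0.051, 0.125], [-0.055, -0.05, 0.125], [-0.058, -0.052, 0.123], [-0.054, -0.054, 0.12], [-0.056, -0.053, 0.12], [-0.058, -0.051, 0.121], [-0.053, -0.057, 0.116], [-0.055, -0.055, 0.116], [-0.055, -0.051, 0.12], [-0.058, -0.052, 0.118], [-0.06, -0.053, 0.117], [-0.05, -0.055, 0.115], [-0.052, -0.053, 0.117], [-0.054, -0.055, 0.114], [-0.055, -0.05, 0.118], [-0.057, -0.051, 0.117], [-0.06, -0.052, 0.115], [-0.051, -0.05, 0.116], [-0.054, -0.052, 0.114], [-0.056, -0.053, 0.113], [-0.057, -0.051, 0.114], [-0.051, -0.051, 0.114], [-0.053, -0.051, 0.113], [-0.056, -0.053, 0.111]]
plate [[-0.0427, -0.0707, 0.1095], [-0.0338, -0.0523, 0.1182], [-0.033, -0.0353, 0.1255]]
```

```bash
cat > go.py <<'E'
import sys,numpy as np
from bench import *
from scipy.spatial.transform import Rotation as Ro
def tgt(az,tilt):  # tilt from vertical towards azimuth
    a,t=np.radians([az,tilt]); h=np.array([np.cos(a),np.sin(a),0])
    x=h*np.sin(t)-np.array([0,0,np.cos(t)]); y=np.array([np.sin(a),-np.cos(a),0]); return np.c_[x,y,np.cross(x,y)]
def delta(p,R):
    s=read_state();T=s['tool_rot'];d=T.T@(np.array(p)-s['eef_pos']);w=Ro.from_matrix(T.T@R).as_rotvec(degrees=True)
    print('shift',d.round(4),'rot',w.round(2),'t',s['time_s'],'q',s['q'].round(2),'f',s['ft_force'].round(2),'pos',s['eef_pos'].round(4),'op',round(s['opening'],4))
if __name__=='__main__':
    a=[float(v) for v in sys.argv[1:]]; delta(a[:3],tgt(a[3],a[4]))
E
python3 go.py .465 -.1395 .2 9 45
```

```text
shift [ 0.0557 -0.2771 -0.4016] rot [ 8.   44.91  3.39] t 0.1 q [-1.48  0.38  1.3  -0.    1.46 -0.22] f [-0.48 -0.16  0.58] pos [ 0.165  -0.5244  0.2552] op 0.0882
```

Emit:
{"op": "apply_moves", "data": {"motion": [{"x":0.02,"y":-0.277,"z":-0.4,"wx":8,"wy":45,"wz":3.4},{"x":0.02,"y":-0.277,"z":-0.4,"wx":8,"wy":45,"wz":3.4},{"x":0.02,"y":-0.277,"z":-0.4,"wx":8,"wy":45,"wz":3.4},{"x":0.02,"y":-0.277,"z":-0.4,"wx":8,"wy":45,"wz":3.4},{"x":0.02,"y":-0.277,"z":-0.4,"wx":8,"wy":45,"wz":3.4},{"x":0.02,"y":-0.277,"z":-0.4,"wx":8,"wy":45,"wz":3.4},{"x":0.02,"y":-0.277,"z":-0.4,"wx":8,"wy":45,"wz":3.4},{"x":0.02,"y":-0.277,"z":-0.4,"wx":8,"wy":45,"wz":3.4},{"x":0.02,"y":-0.277,"z":-0.4,"wx":8,"wy":45,"wz":3.4},{"x":0.02,"y":-0.277,"z":-0.4,"wx":8,"wy":45,"wz":3.4},{"x":0.055,"y":-0.277,"z":-0.4,"wx":8,"wy":45,"wz":3.4},{"x":0.055,"y":-0.277,"z":-0.4,"wx":8,"wy":45,"wz":3.4},{"x":0.055,"y":-0.277,"z":-0.4,"wx":8,"wy":45,"wz":3.4}]}}

```text
validation failed for argument at $.mo...
```

```bash
python3 go.py .465 -.1395 .047 9 45; python3 -c "
from h import *
p,d=grab('side','side1');t,_=grab('top','top1')
o=np.vstack([cv2.resize(p[120:280,240:440],(500,400)),cv2.resize(t[170:270,250:450],(400,200))[:, :400] if 0 else cv2.resize(t[190:270,300:500],(500,200))]);cv2.imwrite('pics/c2.png',o)"
```

```text
shift [ 0.2087 -0.2769 -0.4016] rot [ 8.   44.91  3.39] t 0.1 q [-1.48  0.38  1.3  -0.    1.46 -0.22] f [-0.48 -0.16  0.58] pos [ 0.165  -0.5244  0.2552] op 0.0882
```

View pics/c2.png

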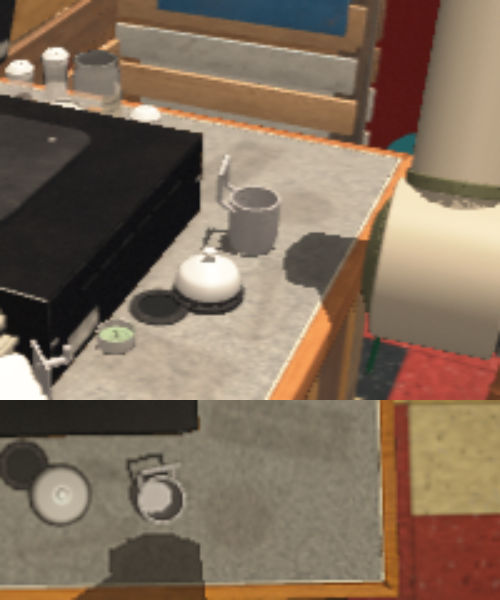

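The move was refused and the scene is unchanged: the pail still stands right of the bell. The rows probably need every field, so I'll include `hand`.

Emit:
{"op": "apply_moves", "data": {"motion": [{"hand":0.088,"x":0.02,"y":-0.277,"z":-0.4,"wx":8,"wy":45,"wz":3.4},{"hand":0.088,"x":0.02,"y":-0.277,"z":-0.4,"wx":8,"wy":45,"wz":3.4},{"hand":0.088,"x":0.02,"y":-0.277,"z":-0.4,"wx":8,"wy":45,"wz":3.4},{"hand":0.088,"x":0.02,"y":-0.277,"z":-0.4,"wx":8,"wy":45,"wz":3.4},{"hand":0.088,"x":0.02,"y":-0.277,"z":-0.4,"wx":8,"wy":45,"wz":3.4},{"hand":0.088,"x":0.02,"y":-0.277,"z":-0.4,"wx":8,"wy":45,"wz":3.4},{"hand":0.088,"x":0.02,"y":-0.277,"z":-0.4,"wx":8,"wy":45,"wz":3.4},{"hand":0.088,"x":0.02,"y":-0.277,"z":-0.4,"wx":8,"wy":45,"wz":3.4},{"hand":0.088,"x":0.02,"y":-0.277,"z":-0.4,"wx":8,"wy":45,"wz":3.4},{"hand":0.088,"x":0.02,"y":-0.277,"z":-0.4,"wx":8,"wy":45,"wz":3.4},{"hand":0.088,"x":0.02,"y":-0.277,"z":-0.4,"wx":8,"wy":45,"wz":3.4},{"hand":0.088,"x":0.055,"y":-0.277,"z":-0.4,"wx":8,"wy":45,"wz":3.4},{"hand":0.088,"x":0.055,"y":-0.277,"z":-0.4,"wx":8,"wy":45,"wz":3.4},{"hand":0.088,"x":0.055,"y":-0.277,"z":-0.4,"wx":8,"wy":45,"wz":3.4}]}}

```text
time_s: 1.6
eef_pos: [0.4633, -0.1411, 0.2009]
tool_rot: [[0.699, 0.155, -0.698], [0.11, -0.988, -0.109], [-0.706, -0.0, -0.708]]
ft_force: [1.0, -0.6, 0.5]
opening: 0.0881
```

Emit:
{"op": "apply_moves", "data": {"motion": [{"hand":0.088,"x":0.036,"y":-0.001,"z":0.036,"wx":0,"wy":0,"wz":0},{"hand":0.088,"x":0.068,"y":-0.001,"z":0.068,"wx":0,"wy":0,"wz":0},{"hand":0.088,"x":0.095,"y":-0.001,"z":0.095,"wx":0,"wy":0,"wz":0},{"hand":0.088,"x":0.109,"y":-0.001,"z":0.109,"wx":0,"wy":0,"wz":0},{"hand":0.088,"x":0.109,"y":-0.001,"z":0.109,"wx":0,"wy":0,"wz":0},{"hand":0.088,"x":0.109,"y":-0.001,"z":0.109,"wx":0,"wy":0,"wz":0}]}}

```text
time_s: 2.2
eef_pos: [0.464, -0.1403, 0.0473]
tool_rot: [[0.701, 0.155, -0.696], [0.11, -0.988, -0.109], [-0.705, -0.0, -0.709]]
ft_force: [0.0, -0.2, 0.4]
opening: 0.0877
```

```bash
python3 go.py .464 -.1395 .047 9 45; python3 -c "
from h import *
p,d=grab('side','side2');t,_=grab('top','top2')
o=np.vstack([cv2.resize(p[120:280,240:440],(500,400)),cv2.resize(t[190:270,300:500],(500,200))]);cv2.imwrite('pics/c3.png',o)"
```

```text
shift [ 0.0003 -0.0008  0.0002] rot [-0.06 -0.17 -0.04] t 2.2 q [-0.85  0.59  2.2   1.75  0.66 -1.07] f [ 0.02 -0.15  0.43] pos [ 0.464  -0.1403  0.0473] op 0.0877
```

View pics/c3.png

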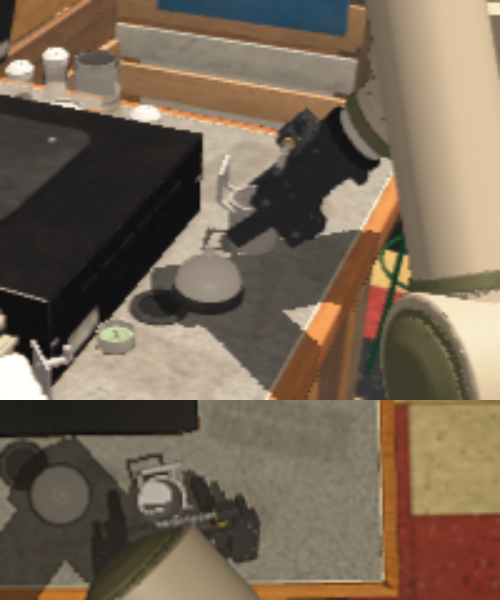

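The fingers straddle the pail with the loop clear, at about (222,180) in the crop. Next I close and lift.

Emit:
{"op": "apply_moves", "data": {"motion": [{"hand":0.04,"x":0,"y":-0.001,"z":0,"wx":0,"wy":0,"wz":0},{"hand":0.04,"x":0,"y":-0.001,"z":0,"wx":0,"wy":0,"wz":0},{"hand":0.04,"x":0,"y":-0.001,"z":0,"wx":0,"wy":0,"wz":0},{"hand":0.04,"x":0,"y":-0.001,"z":0,"wx":0,"wy":0,"wz":0},{"hand":0.04,"x":0,"y":-0.001,"z":0,"wx":0,"wy":0,"wz":0},{"hand":0.04,"x":0,"y":-0.001,"z":0,"wx":0,"wy":0,"wz":0},{"hand":0.04,"x":-0.015,"y":-0.001,"z":-0.015,"wx":0,"wy":0,"wz":0},{"hand":0.04,"x":-0.05,"y":-0.001,"z":-0.05,"wx":0,"wy":0,"wz":0},{"hand":0.04,"x":-0.08,"y":-0.001,"z":-0.08,"wx":0,"wy":0,"wz":0},{"hand":0.04,"x":-0.12,"y":-0.001,"z":-0.12,"wx":0,"wy":0,"wz":0},{"hand":0.04,"x":-0.12,"y":-0.001,"z":-0.12,"wx":0,"wy":0,"wz":0},{"hand":0.04,"x":-0.12,"y":-0.001,"z":-0.12,"wx":0,"wy":0,"wz":0}], "newtons": 25}}

```text
time_s: 3.5
eef_pos: [0.4636, -0.1388, 0.2202]
tool_rot: [[0.703, 0.156, -0.694], [0.106, -0.988, -0.115], [-0.703, 0.008, -0.711]]
ft_force: [0.3, 0.0, -1.2]
opening: 0.0557
```

```bash
python3 go.py .40 .1665 .22 48.1 45
```

```text
shift [-0.0123 -0.3115  0.0091] rot [-27.27  -0.15 -28.04] t 3.5 q [-0.85  0.15  1.99  1.    0.79 -0.1 ] f [ 0.27  0.04 -1.21] pos [ 0.4636 -0.1388  0.2202] op 0.0557
```

```bash
python3 go.py .4295 .1995 .17 48.1 45
```

```text
shift [ 0.0471 -0.3399  0.0203] rot [-27.27  -0.15 -28.04] t 3.5 q [-0.85  0.15  1.99  1.    0.79 -0.1 ] f [ 0.27  0.04 -1.21] pos [ 0.4636 -0.1388  0.2202] op 0.0557
```

Emit:
{"op": "apply_moves", "data": {"motion": [{"hand":0.04,"x":0.005,"y":-0.04,"z":0.002,"wx":-4,"wy":0,"wz":-4},{"hand":0.04,"x":0.01,"y":-0.08,"z":0.005,"wx":-8,"wy":0,"wz":-8},{"hand":0.04,"x":0.015,"y":-0.12,"z":0.007,"wx":-12,"wy":0,"wz":-12},{"hand":0.04,"x":0.02,"y":-0.16,"z":0.01,"wx":-16,"wy":0,"wz":-16},{"hand":0.04,"x":0.025,"y":-0.2,"z":0.012,"wx":-20,"wy":0,"wz":-20},{"hand":0.04,"x":0.03,"y":-0.24,"z":0.014,"wx":-24,"wy":0,"wz":-25},{"hand":0.04,"x":0.04,"y":-0.28,"z":0.016,"wx":-27.3,"wy":-0.2,"wz":-28},{"hand":0.04,"x":0.044,"y":-0.32,"z":0.018,"wx":-27.3,"wy":-0.2,"wz":-28},{"hand":0.04,"x":0.047,"y":-0.34,"z":0.02,"wx":-27.3,"wy":-0.2,"wz":-28},{"hand":0.04,"x":0.047,"y":-0.34,"z":0.02,"wx":-27.3,"wy":-0.2,"wz":-28},{"hand":0.04,"x":0.047,"y":-0.34,"z":0.02,"wx":-27.3,"wy":-0.2,"wz":-28}]}}

```text
time_s: 4.6
eef_pos: [0.4284, 0.2005, 0.1676]
tool_rot: [[0.467, 0.745, -0.477], [0.53, -0.667, -0.524], [-0.708, -0.008, -0.706]]
ft_force: [-0.7, -0.6, -1.8]
opening: 0.0554
```

```bash
python3 go.py .4295 .1995 .17 48.1 45; python3 -c "
from h import *
p,d=grab('side','side3');t,e=grab('top','top3')
np.save('pics/side3w.npy',cloud('side',d));np.save('pics/top3w.npy',cloud('top',e))
o=np.hstack([cv2.resize(p[190:330,200:320],(480,560)),cv2.resize(t[170:270,160:240],(320,400)) if 0 else np.vstack([cv2.resize(t[180:260,180:260],(320,320)),np.zeros((240,320,3),np.uint8)])]);cv2.imwrite('pics/c4.png',o)"
```

```text
shift [-0.0017  0.0014 -0.0017] rot [-0.3   0.08  0.39] t 4.6 q [-0.13  0.24  2.1   1.2   0.68 -0.33] f [-0.66 -0.57 -1.77] pos [0.4284 0.2005 0.1676] op 0.0554
```

View pics/c4.png

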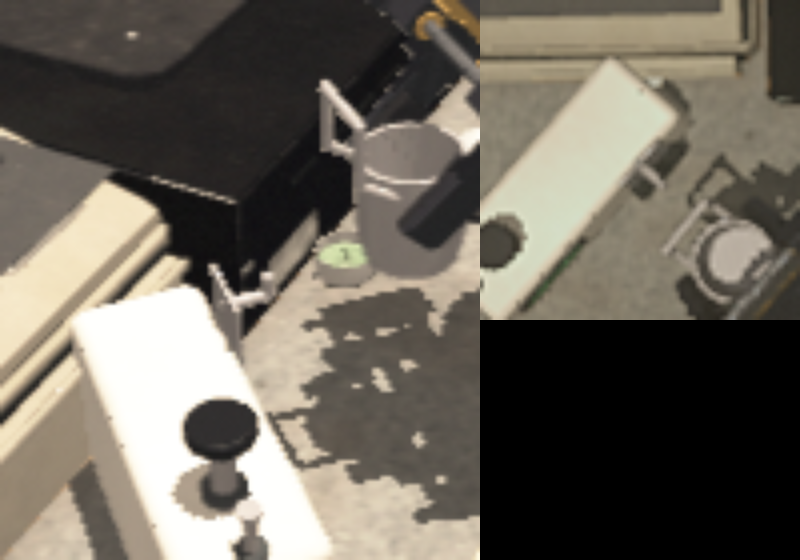

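Run:
```python
from h import *
from go import tgt
a=np.radians(48.1);h=np.array([np.cos(a),np.sin(a)]);l=np.array([-h[1],h[0]])
c=np.array([.4284,.2005])
for n in('top','side'):
    W=np.load(f'pics/{n}3w.npy').reshape(-1,3); X=np.c_[(W[:,:2]-c)@h,(W[:,:2]-c)@l,W[:,2]-.1676]
    m=(abs(X[:,0]-.036)<.012)&(abs(X[:,1])<.035)&(X[:,2]>.0)&(X[:,2]<.065); L=X[m]
    top=L[L[:,2]>.036]
    print(n,len(L),len(top)); 
    if len(top)>4:
        print(' bar med',np.median(top,0).round(4),'y ext',top[:,1].min().round(4),top[:,1].max().round(4),'zmax',np.percentile(top[:,2],90).round(4),'slope x/y',np.polyfit(top[:,1],top[:,0],1).round(3))
    lo=L[L[:,2]<.03]; print(' legs', [ (len(q),np.median(q,0).round(4)) for q in (lo[lo[:,1]<-.012],lo[lo[:,1]>.012]) if len(q)])
```

```text
top 68 42
 bar med [ 0.0349 -0.0024  0.0513] y ext -0.0246 0.0204 zmax 0.0535 slope x/y [-0.029  0.035]
 legs [(9, array([ 0.0287, -0.0224,  0.0169])), (9, array([0.028 , 0.018 , 0.0142]))]
side 173 74
 bar med [0.0367 0.0101 0.049 ] y ext -0.0202 0.027 zmax 0.0506 slope x/y [-0.026  0.037]
 legs [(38, array([ 0.0349, -0.0155,  0.0152])), (39, array([0.0343, 0.0245, 0.0163]))]
```

Emit:
{"op": "apply_moves", "data": {"motion": [{"hand":0.04,"x":0.02,"y":0.0026,"z":0.02,"wx":0,"wy":0,"wz":0},{"hand":0.04,"x":0.04,"y":0.0026,"z":0.04,"wx":0,"wy":0,"wz":0},{"hand":0.04,"x":0.048,"y":0.0026,"z":0.048,"wx":0,"wy":0,"wz":0},{"hand":0.04,"x":0.048,"y":0.0026,"z":0.048,"wx":0,"wy":0,"wz":0},{"hand":0.04,"x":0.057,"y":0.0026,"z":0.039,"wx":0,"wy":0,"wz":0},{"hand":0.04,"x":0.066,"y":0.0026,"z":0.03,"wx":0,"wy":0,"wz":0},{"hand":0.04,"x":0.075,"y":0.0026,"z":0.021,"wx":0,"wy":0,"wz":0},{"hand":0.04,"x":0.083,"y":0.0026,"z":0.013,"wx":0,"wy":0,"wz":0},{"hand":0.04,"x":0.083,"y":0.0026,"z":0.013,"wx":0,"wy":0,"wz":0},{"hand":0.04,"x":0.083,"y":0.0026,"z":0.013,"wx":0,"wy":0,"wz":0}]}}

```text
time_s: 5.7
eef_pos: [0.4631, 0.2347, 0.1005]
tool_rot: [[0.468, 0.743, -0.478], [0.527, -0.669, -0.524], [-0.709, -0.007, -0.705]]
ft_force: [-3.7, -5.2, -5.6]
opening: 0.0553
```

```bash
python3 go.py .4635 .2357 .07 48.1 45; python3 -c "
from h import *
p,d=grab('side','side4');t,e=grab('top','top4')
o=np.hstack([cv2.resize(p[210:310,220:310],(540,600),interpolation=2),np.vstack([cv2.resize(t[190:240,200:250],(260,260),interpolation=2),np.zeros((340,260,3),np.uint8)])]);cv2.imwrite('pics/c5.png',o)"
```

```text
shift [ 0.0223 -0.0002  0.0208] rot [-0.34  0.15  0.2 ] t 5.7 q [-0.02  0.46  2.08  1.52  0.57 -0.62] f [-3.69 -5.16 -5.56] pos [0.4631 0.2347 0.1005] op 0.0553
```

View pics/c5.png

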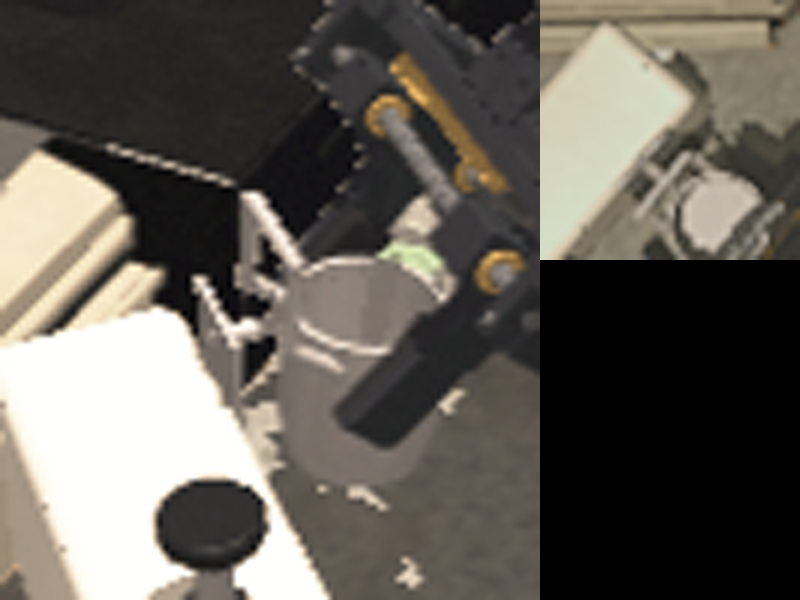

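Run:
```python
from h import *
s=read_state();print(s['ft_force'].round(1),s['torque'].round(2),s['eef_pos'].round(4))
a=np.radians(48.1);h=np.array([np.cos(a),np.sin(a)]);l=np.array([-h[1],h[0]])
c=np.array([.4868,.2632])
for n in('top','side'):
    W=cloud(n,np.load(f'pics/{n}4.npy')).reshape(-1,3); X=np.c_[(W[:,:2]-c)@h,(W[:,:2]-c)@l,W[:,2]-.117]
    m=(abs(X[:,0])<.025)&(abs(X[:,1])<.035)&(X[:,2]>.018)&(X[:,2]<.06); L=X[m]
    top=L[L[:,2]>.026]
    print(n,len(top),'bar med',np.median(top,0).round(4),'y',top[:,1].min().round(4),top[:,1].max().round(4),'z90',np.percentile(top[:,2],90).round(4),np.polyfit(top[:,1],top[:,0],1).round(3))
```

```text
[-4.2 -5.1 -5.7] [-1.25  0.99 -0.01] [0.4631 0.2346 0.1005]
top 37 bar med [-0.0098 -0.004   0.0368] y -0.0253 0.019 z90 0.0403 [-0.032 -0.01 ]
side 62 bar med [-0.0076  0.0071  0.0354] y -0.0197 0.0252 z90 0.0375 [-0.03  -0.007]
```

The raw view shows the rim pressed against the hook's tip: the bar is about 8 mm short of the seat and about 3 mm high. I came in a few millimetres too high. I'll back off, re-measure, and come in lower.

Emit:
{"op": "apply_moves", "data": {"motion": [{"hand":0.04,"x":-0.009,"y":0,"z":0.009,"wx":0,"wy":0,"wz":0},{"hand":0.04,"x":-0.02,"y":0,"z":0.02,"wx":0,"wy":0,"wz":0},{"hand":0.04,"x":-0.032,"y":0,"z":0.032,"wx":0,"wy":0,"wz":0},{"hand":0.04,"x":-0.032,"y":0,"z":0.032,"wx":0,"wy":0,"wz":0},{"hand":0.04,"x":-0.032,"y":0,"z":0.032,"wx":0,"wy":0,"wz":0}]}}

```text
time_s: 6.3
eef_pos: [0.4343, 0.2016, 0.1014]
tool_rot: [[0.47, 0.743, -0.476], [0.529, -0.669, -0.522], [-0.706, -0.006, -0.708]]
ft_force: [1.0, 0.7, -1.3]
opening: 0.056
```

```bash
cat > bar.py <<'E'
from h import *
s=read_state();print(s['ft_force'].round(1),s['eef_pos'].round(4))
a=np.radians(48.1);h=np.array([np.cos(a),np.sin(a)]);l=np.array([-h[1],h[0]])
c=s['eef_pos'][:2]
for n in('top','side'):
    p,d=grab(n,n+'5')
    W=cloud(n,d).reshape(-1,3); X=np.c_[(W[:,:2]-c)@h,(W[:,:2]-c)@l,W[:,2]-s['eef_pos'][2]]
    m=(abs(X[:,0]-.03)<.02)&(abs(X[:,1])<.035)&(X[:,2]>-.0)&(X[:,2]<.07); L=X[m]; b=L[L[:,2]>L[:,2].max()-.012]
    print(n,len(b),'bar med',np.median(b,0).round(4),'y',b[:,1].min().round(4),b[:,1].max().round(4),'z90',np.percentile(b[:,2],90).round(4),np.polyfit(b[:,1],b[:,0],1).round(3))
    q=L[(L[:,2]<.035)&(L[:,0]>.02)&(abs(abs(L[:,1])-.02)<.008)]; q=np.vstack([q[q[:,2]>.012],b]); print(' lean dx/dz',np.polyfit(q[:,2],q[:,0],1).round(3),len(q))
    r=X[(X[:,0]>-.035)&(X[:,0]<.03)&(abs(X[:,1])<.012)&(abs(X[:,2]-.01)<.02)]
    for lo in(-.035,.018): k=r[(r[:,0]>lo)&(r[:,0]<lo+.012)]; print(' rim',lo,k[:,2].max().round(4) if len(k) else None)
E
python3 bar.py
```

```text
[ 1.   0.7 -1.3] [0.4343 0.2016 0.1014]
top 37 bar med [ 0.0277 -0.0029  0.0539] y -0.0241 0.02 z90 0.0571 [-0.001  0.028]
 lean dx/dz [0.088 0.023] 51
 rim -0.035 0.0142
 rim 0.018 0.0186
side 60 bar med [0.0302 0.0061 0.0519] y -0.0211 0.0268 z90 0.0537 [-0.026  0.03 ]
 lean dx/dz [0.023 0.029] 132
 rim -0.035 0.0104
 rim 0.018 0.0157
```

Emit:
{"op": "apply_moves", "data": {"motion": [{"hand":0.04,"x":0.011,"y":-0.0016,"z":0.011,"wx":0,"wy":0,"wz":0},{"hand":0.04,"x":0.011,"y":-0.0016,"z":0.011,"wx":0,"wy":0,"wz":0},{"hand":0.04,"x":0.011,"y":-0.0016,"z":0.011,"wx":0,"wy":0,"wz":0},{"hand":0.04,"x":0.02,"y":-0.0016,"z":0.002,"wx":0,"wy":0,"wz":0},{"hand":0.04,"x":0.029,"y":-0.0016,"z":-0.007,"wx":0,"wy":0,"wz":0},{"hand":0.04,"x":0.038,"y":-0.0016,"z":-0.016,"wx":0,"wy":0,"wz":0},{"hand":0.04,"x":0.048,"y":-0.0016,"z":-0.026,"wx":0,"wy":0,"wz":0},{"hand":0.04,"x":0.048,"y":-0.0016,"z":-0.026,"wx":0,"wy":0,"wz":0},{"hand":0.04,"x":0.048,"y":-0.0016,"z":-0.026,"wx":0,"wy":0,"wz":0}]}}

```text
time_s: 7.3
eef_pos: [0.4667, 0.2424, 0.0854]
tool_rot: [[0.468, 0.745, -0.475], [0.53, -0.667, -0.523], [-0.707, -0.007, -0.707]]
ft_force: [-0.3, -0.8, -2.6]
opening: 0.0558
```

```bash
python3 bar.py; python3 -c "
from h import *
p=cv2.imread('pics/side5.png');t=cv2.imread('pics/top5.png')
o=np.hstack([cv2.resize(p[210:310,220:310],(540,600),interpolation=2),np.vstack([cv2.resize(t[190:240,200:250],(260,260),interpolation=2),np.zeros((340,260,3),np.uint8)])]);cv2.imwrite('pics/c6.png',o)"
```

```text
[-0.3 -0.8 -2.6] [0.4667 0.2424 0.0854]
top 36 bar med [ 0.0283 -0.0013  0.0528] y -0.0235 0.0214 z90 0.0554 [-0.023  0.028]
 lean dx/dz [-0.262  0.042] 80
 rim -0.035 0.0136
 rim 0.018 0.0299
side 59 bar med [0.0298 0.0085 0.0516] y -0.0185 0.0267 z90 0.053 [-0.026  0.03 ]
 lean dx/dz [-0.27   0.043] 162
 rim -0.035 0.0107
 rim 0.018 0.0296
```

View pics/c6.png

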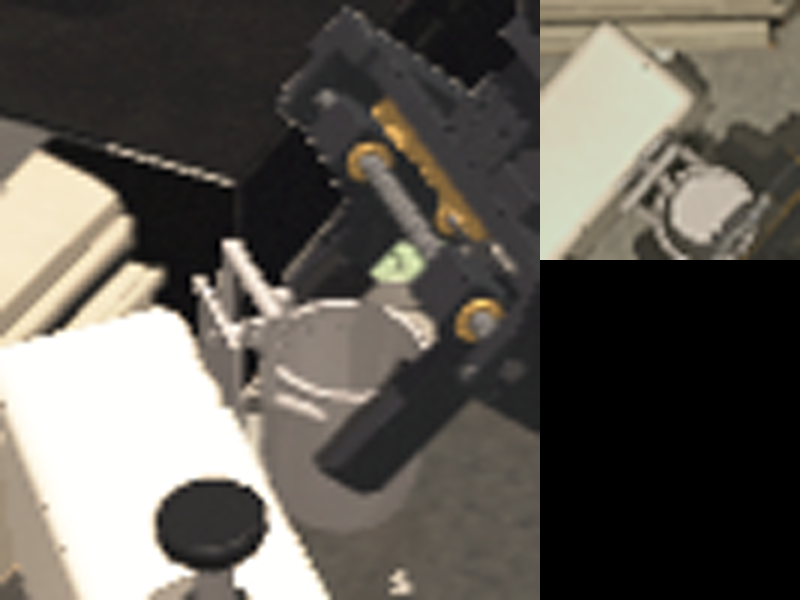

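Emit:
{"op": "apply_moves", "data": {"motion": [{"hand":0.04,"x":0.004,"y":0.002,"z":0.004,"wx":0,"wy":0,"wz":0},{"hand":0.04,"x":0.008,"y":0.002,"z":0.008,"wx":0,"wy":0,"wz":0},{"hand":0.04,"x":0.011,"y":0.002,"z":0.011,"wx":0,"wy":0,"wz":0},{"hand":0.04,"x":0.0135,"y":0.002,"z":0.0135,"wx":0,"wy":0,"wz":0},{"hand":0.04,"x":0.0135,"y":0.002,"z":0.0135,"wx":0,"wy":0,"wz":0}]}}

```text
time_s: 7.9
eef_pos: [0.469, 0.2413, 0.0675]
tool_rot: [[0.471, 0.744, -0.474], [0.532, -0.668, -0.52], [-0.704, -0.007, -0.71]]
ft_force: [-2.5, -0.5, 14.1]
opening: 0.0558
```

```bash
python3 bar.py
```

```text
[-2.5 -0.5 14.1] [0.469  0.2413 0.0675]
top 57 bar med [ 0.0288 -0.0017  0.0557] y -0.0219 0.0198 z90 0.0602 [0.   0.03]
 lean dx/dz [-0.15  0.04] 104
 rim -0.035 0.0137
 rim 0.018 0.0187
side 116 bar med [0.0299 0.0044 0.0539] y -0.0193 0.0252 z90 0.0573 [-0.019  0.032]
 lean dx/dz [-0.057  0.036] 207
 rim -0.035 0.0111
 rim 0.018 0.0148
```

Upward force is 14 N and the bar top is at about 0.1225 m, so it is on the seat (0.117 + 0.006). I'll ease off and release.

Emit:
{"op": "apply_moves", "data": {"motion": [{"hand":0.04,"x":-0.001,"y":0,"z":-0.001,"wx":0,"wy":0,"wz":0},{"hand":0.065,"x":-0.001,"y":0,"z":-0.001,"wx":0,"wy":0,"wz":0},{"hand":0.065,"x":-0.001,"y":0,"z":-0.001,"wx":0,"wy":0,"wz":0},{"hand":0.086,"x":-0.001,"y":0,"z":-0.001,"wx":0,"wy":0,"wz":0},{"hand":0.086,"x":-0.001,"y":0,"z":-0.001,"wx":0,"wy":0,"wz":0},{"hand":0.086,"x":-0.001,"y":0,"z":-0.001,"wx":0,"wy":0,"wz":0},{"hand":0.086,"x":-0.001,"y":0,"z":-0.001,"wx":0,"wy":0,"wz":0}]}}

```text
time_s: 8.7
eef_pos: [0.4684, 0.241, 0.0673]
tool_rot: [[0.468, 0.744, -0.476], [0.53, -0.668, -0.523], [-0.707, -0.007, -0.707]]
ft_force: [-0.0, 0.6, 0.8]
opening: 0.0862
```

```bash
python3 bar.py; python3 -c "
from h import *
p=cv2.imread('pics/side5.png');t=cv2.imread('pics/top5.png')
o=np.hstack([cv2.resize(p[210:310,220:310],(540,600),interpolation=2),np.vstack([cv2.resize(t[190:240,200:250],(260,260),interpolation=2),np.zeros((340,260,3),np.uint8)])]);cv2.imwrite('pics/c7.png',o)"
```

```text
[-0.   0.6  0.8] [0.4684 0.241  0.0673]
top 59 bar med [ 0.0286 -0.0019  0.0564] y -0.024 0.0194 z90 0.0612 [-0.008  0.03 ]
 lean dx/dz [-0.146  0.04 ] 107
 rim -0.035 0.0147
 rim 0.018 0.0176
side 122 bar med [0.0301 0.0044 0.0541] y -0.0205 0.0246 z90 0.0573 [-0.014  0.032]
 lean dx/dz [-0.049  0.036] 215
 rim -0.035 0.0113
 rim 0.018 0.0173
```

View pics/c7.png

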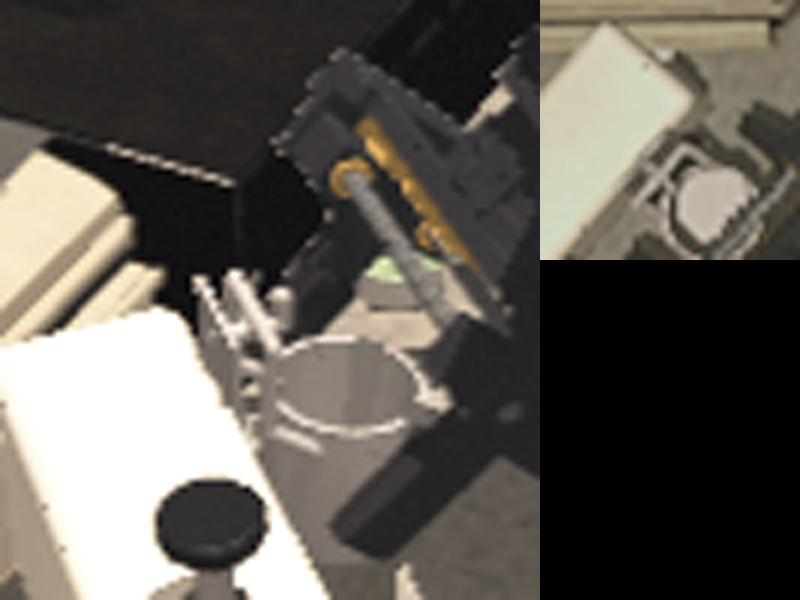

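The pail hangs with its bar between plate and tip, at about (245,300) in the crop, and the fingers are clear of it. Next I retreat along the fingers and then rise.

Emit:
{"op": "apply_moves", "data": {"motion": [{"hand":0.086,"x":-0.03,"y":0,"z":0,"wx":0,"wy":0,"wz":0},{"hand":0.086,"x":-0.06,"y":0,"z":0,"wx":0,"wy":0,"wz":0},{"hand":0.086,"x":-0.1,"y":0,"z":0,"wx":0,"wy":0,"wz":0},{"hand":0.086,"x":-0.13,"y":0,"z":-0.02,"wx":0,"wy":0,"wz":0},{"hand":0.086,"x":-0.17,"y":0,"z":-0.06,"wx":0,"wy":0,"wz":0},{"hand":0.05,"x":-0.2,"y":0,"z":-0.09,"wx":0,"wy":0,"wz":0},{"hand":0.0,"x":-0.2,"y":0,"z":-0.09,"wx":0,"wy":0,"wz":0}]}}

```text
time_s: 9.5
eef_pos: [0.4186, 0.1819, 0.2778]
tool_rot: [[0.476, 0.744, -0.469], [0.528, -0.668, -0.524], [-0.703, 0.002, -0.711]]
ft_force: [-0.7, -0.4, -1.1]
opening: 0.0725
```

```bash
python3 go.py .439 .370 .22 48.1 0
python3 - <<'E'
from h import *
a=np.radians(48.1);h=np.array([np.cos(a),np.sin(a)]);l=np.array([-h[1],h[0]]);c=np.array([.4868,.2632]);o=np.array([.477,.3345])
for n in('side','top'):
    p,d=grab(n,n+'6');W=cloud(n,d).reshape(-1,3)
    X=np.c_[(W[:,:2]-c)@h,(W[:,:2]-c)@l,W[:,2]-.117]
    b=X[(abs(X[:,0])<.006)&(abs(X[:,1])<.03)&(X[:,2]>0)&(X[:,2]<.02)]
    print(n,'bar',len(b),np.median(b,0).round(4),b.min(0).round(4),b.max(0).round(4))
    X=np.c_[(W[:,:2]-o)@h,(W[:,:2]-o)@l,W[:,2]]
    k=X[(abs(X[:,0])<.012)&(abs(X[:,1]-.088)<.012)&(X[:,2]>.108)]; print('pin hist',np.histogram(k[:,2],bins=np.arange(.108,.134,.002))[0],np.median(k[k[:,2]>.1225],0).round(4))
    k=X[(abs(X[:,0])<.02)&(abs(X[:,1]-.052)<.02)&(X[:,2]>.137)]; print('pl',np.median(k,0).round(4),(k.max(0)+k.min(0)).round(4)/2)
E
```

```text
shift [ 0.1497 -0.1107 -0.067 ] rot [-1.000e-02 -4.532e+01 -1.100e-01] t 9.5 q [-0.2   0.    1.95  0.87  0.93  0.09] f [-0.74 -0.45 -1.1 ] pos [0.4186 0.1819 0.2778] op 0.0725
side bar 52 [0.     0.0034 0.0047] [-0.0033 -0.0226  0.0001] [0.0051 0.0244 0.0067]
pin hist [ 4  3  4  4  3  1  0 16 18  2  0  0  0] [0.0013 0.0905 0.1244]
pl [0.0024 0.0568 0.1415] [0.00185 0.0536  0.14075]
top bar 40 [-0.0013 -0.0031  0.0056] [-0.0054 -0.0253  0.0001] [0.0046 0.0184 0.0118]
pin hist [0 0 0 0 0 0 0 7 1 8 0 0 0] [0.0015 0.0861 0.1262]
pl [0.0012 0.0492 0.1426] [0.0014 0.05   0.1435]
```

Emit:
{"op": "apply_moves", "data": {"motion": [{"hand":0,"x":0.03,"y":-0.03,"z":-0.015,"wx":0,"wy":-8,"wz":0},{"hand":0,"x":0.05,"y":-0.06,"z":-0.03,"wx":0,"wy":-16,"wz":0},{"hand":0,"x":0.08,"y":-0.09,"z":-0.045,"wx":0,"wy":-24,"wz":0},{"hand":0,"x":0.11,"y":-0.11,"z":-0.067,"wx":0,"wy":-32,"wz":0},{"hand":0,"x":0.15,"y":-0.111,"z":-0.067,"wx":0,"wy":-40,"wz":0},{"hand":0,"x":0.15,"y":-0.111,"z":-0.067,"wx":0,"wy":-45.3,"wz":0},{"hand":0,"x":0.15,"y":-0.111,"z":-0.067,"wx":0,"wy":-45.3,"wz":0},{"hand":0,"x":0.15,"y":-0.111,"z":-0.067,"wx":0,"wy":-45.3,"wz":0},{"hand":0,"x":0.15,"y":-0.111,"z":-0.067,"wx":0,"wy":-45.3,"wz":0}], "newtons": 30}}

```text
time_s: 10.5
eef_pos: [0.4365, 0.3705, 0.2126]
tool_rot: [[-0.011, 0.745, -0.667], [0.001, -0.667, -0.745], [-1.0, -0.009, 0.007]]
ft_force: [-1.1, -0.2, 0.1]
opening: 0.0002
```

```bash
python3 go.py .439 .370 .142 48.1 0
```

```text
shift [ 0.0706  0.0029 -0.0017] rot [0.06 0.38 0.53] t 10.5 q [0.49 0.46 1.3  0.01 1.39 1.22] f [-1.14 -0.16  0.07] pos [0.4365 0.3705 0.2126] op 0.0002
```

Emit:
{"op": "apply_moves", "data": {"motion": [{"hand":0,"x":0.03,"y":0.003,"z":-0.002,"wx":0,"wy":0.4,"wz":0.5},{"hand":0,"x":0.048,"y":0.003,"z":-0.002,"wx":0,"wy":0.4,"wz":0.5},{"hand":0,"x":0.054,"y":0.003,"z":-0.002,"wx":0,"wy":0.4,"wz":0.5},{"hand":0,"x":0.058,"y":0.003,"z":-0.002,"wx":0,"wy":0.4,"wz":0.5},{"hand":0,"x":0.062,"y":0.003,"z":-0.002,"wx":0,"wy":0.4,"wz":0.5},{"hand":0,"x":0.062,"y":0.003,"z":-0.002,"wx":0,"wy":0.4,"wz":0.5},{"hand":0,"x":0.062,"y":0.003,"z":-0.002,"wx":0,"wy":0.4,"wz":0.5}]}}

```text
time_s: 11.2
eef_pos: [0.4403, 0.3702, 0.1534]
tool_rot: [[0.004, 0.744, -0.668], [0.001, -0.668, -0.744], [-1.0, 0.002, -0.003]]
ft_force: [-1.5, -3.4, 4.8]
opening: 0.0004
```

```bash
python3 go.py .439 .370 .142 48.1 0
```

```text
shift [ 0.0114 -0.0009  0.0011] rot [-0.   -0.17 -0.12] t 11.2 q [ 0.49  0.51  1.39 -0.    1.24  1.23] f [-1.51 -3.44  4.8 ] pos [0.4403 0.3702 0.1534] op 0.0004
```

Emit:
{"op": "apply_moves", "data": {"motion": [{"hand":0,"x":0.004,"y":0,"z":0,"wx":0,"wy":0,"wz":0},{"hand":0,"x":0.008,"y":0,"z":0,"wx":0,"wy":0,"wz":0},{"hand":0,"x":0.0115,"y":0,"z":0,"wx":0,"wy":0,"wz":0},{"hand":0,"x":0.0115,"y":0,"z":0,"wx":0,"wy":0,"wz":0},{"hand":0,"x":0.0115,"y":0,"z":0,"wx":0,"wy":0,"wz":0},{"hand":0,"x":0.0115,"y":0,"z":0,"wx":0,"wy":0,"wz":0}]}}

```text
time_s: 11.8
eef_pos: [0.4405, 0.3704, 0.1421]
tool_rot: [[0.004, 0.744, -0.668], [0.001, -0.668, -0.744], [-1.0, 0.002, -0.003]]
ft_force: [-1.8, -4.2, 7.7]
opening: 0.0004
```

```bash
python3 go.py .439 .370 .142 48.1 0
python3 - <<'E'
from h import *
a=np.radians(48.1);h=np.array([np.cos(a),np.sin(a)]);l=np.array([-h[1],h[0]]);c=np.array([.4868,.2632]);o=np.array([.477,.3345])
for n in('side','top'):
    p,d=grab(n,n+'7');W=cloud(n,d).reshape(-1,3)
    X=np.c_[(W[:,:2]-c)@h,(W[:,:2]-c)@l,W[:,2]-.117]
    b=X[(abs(X[:,0])<.006)&(abs(X[:,1])<.03)&(X[:,2]>0)&(X[:,2]<.02)]
    if len(b): print(n,'bar',len(b),np.median(b,0).round(4))
    X=np.c_[(W[:,:2]-o)@h,(W[:,:2]-o)@l,W[:,2]]
    for nm,y,r in(('pin',.088,.012),('pl',.052,.02)):
        k=X[(abs(X[:,0])<r)&(abs(X[:,1]-y)<r)&(X[:,2]>.108)&(X[:,2]<.14)]; print(n,nm,np.histogram(k[:,2],bins=np.arange(.108,.142,.002))[0],np.median(k[(k[:,2]>.1225)&(k[:,2]<.128)],0).round(4))
s=cv2.imread('pics/side7.png');cv2.imwrite('pics/c8.png',cv2.resize(s[220:360,200:310],(620,600) if 0 else (471,600),interpolation=2))
print(read_state()['ft_force'].round(2),read_state()['eef_pos'])
E
```

```text
shift [ 0.0001 -0.0009  0.0013] rot [ 0.01 -0.2  -0.13] t 11.8 q [ 0.49  0.53  1.4  -0.    1.21  1.23] f [-1.78 -4.17  7.72] pos [0.4405 0.3704 0.1421] op 0.0004
side pin [ 4  5  5  3  2  1  3 12 21  0  0  0  0  0  0  0] [0.0012 0.0893 0.1242]
side pl [0 0 0 0 1 0 0 0 0 0 0 0 0 0 0 0] [nan nan nan]
top bar 39 [-0.0011 -0.0033  0.0045]
top pin [0 0 0 0 0 0 0 0 0 0 0 0 0 0 0 0] [nan nan nan]
top pl [0 0 0 0 0 0 0 0 0 0 0 0 0 0 0 0] [nan nan nan]
[-2.01 -3.34  7.72] [0.44052851 0.37039451 0.14208847]
  return _methods._mean(a, axis=axis, dtype=dtype,
  ret = um.true_divide(
```

View pics/c8.png

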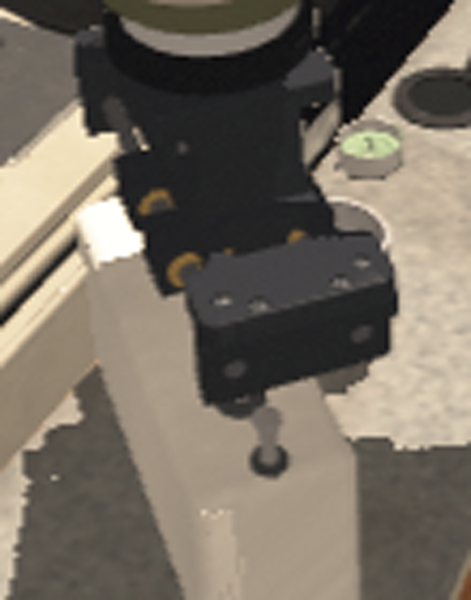

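The fingertips are on the cap, visible at about (240,405). The pin, at about (268,460), stands free and unmoved, and the pail, at about (360,230), still hangs clear of the gripper. The 7.7 N push matches the spring at about 16 mm of travel, so I'm handing in.

```bash
python3 -c "
from bench import *
print(finish_job()); s=read_state(); print(s['ft_force'].round(2),s['eef_pos'].round(4),s['time_s'])"
```

```text
the job is handed in; nothing more can be done
None
the job is handed in; nothing more can be done
```

I hung the pail on the hook and let go of it. I then pressed the plunger with the closed fingertips and handed the job in at about 12 s while still holding it.

**Pail:** with the gripper clear, both cameras put the loop bar within about 2 mm of the seat along the prong and 4 mm across. In height it fits a bar resting on the seat. In the last look only the top camera could see the bar, and its position was unchanged.

**Plunger:** the fingertips are at 0.125 m, against a pin top measured at about 0.125 m. The 7.7 N push suggests the plunger top is nearer 0.126 m; both figures are well inside the 4 mm limit.

**Pin and other things:** the pin's measured position did not change beyond camera noise. The tea light looked unmoved in the last picture. The bell and salt shaker were not measured again, but nothing passed close to them after the pail was lifted.

**What failed or disagreed:**
- **First move:** it was refused because the rows had no finger opening. Nothing moved.
- **First approach to the hook:** I came in too high and the pail's rim pushed the hook tip at about 8 N, tilting the pail in the grip by about 0.1 rad. I backed off, re-measured and came in lower without contact.
- **Sideways force:** about 4 N remained on the tool during the press; I did not find its cause.
- **Plunger from the cameras:** in the final pose the gripper hides the plunger top, so its height rests on the arm's position and the force.

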